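# Screw the matching lid onto the amber jar

### The arm

A 6-joint arm with a two-finger parallel gripper is mounted at the origin on the work surface. World frame = base frame: x ahead of the robot, y to its left, z up, the work surface at z = 0. Lengths are in m, angles in rad, forces in N, time in s.
With the tool pointing down it reaches from about 0.35 to 0.975 m from the base axis. Payload 17.4 kg.
Tool frame: the origin (TCP) lies on the centre line of the jaws, within the pads' length; the fingertips stand 22 mm ahead of it and the grasp point (between the pads) lies 3 mm ahead of it; x points along the fingers, z is the direction in which the jaws open and shut, and the axes are right-handed (so a half turn about x gives the same grasp; the last joint's range is limited). The gripper opens to 85 mm and grips with 20 to 120 N. Pads are 22 mm wide; open, the fingers measure 114 mm over their backs; the gripper's body (76 mm by 85 mm) begins 54 mm behind the grasp point. The pads swing forward as they close: fully open they stand 13 mm farther back than shut.
Start: joints at [-1.148, 0.116, 1.442, -0, 1.584, -0.038], TCP at [0.3, -0.605, 0.253] pointing down, gripper open.
Joint ranges: [-2.83, 2.83], [-0.83, 2.19], [0.07, 2.5], [-1.14, 4.28], [0.01, 3], [-2.97, 2.97]. Speed limits (rad/s): [1.89, 1.89, 2.22, 3.14, 3.14, 3.14].

### API

Orientations are given as a 3x3 rotation matrix whose columns are the frame's x, y, z axes.
In Python, from station import sensors, cams, sign_off gives the robot as it stands. The module is installed in compiled form; this text tells all that it offers.
- The arm moves only by the tool play_rows, never from a script. Its argument "commands" is a list of rows, each an object with "slide": the shift along the tool's x, y, z normalised to -1 to 1, where 1 is 800 mm, a list of three; "turn": the turn about the tool's x normalised to -1 to 1, where 1 is 45 degrees; "grip": the gripper's target within -1 to 1 (shut at 1, half-way at 0, fully open at -1). In form: [{"slide": [dx, dy, dz], "turn": turn, "grip": grip}, ...]. A call has 1 to 20 rows; each row is the pose to reach, as a shift and turn from the pose commanded when the call began, along the tool's axes at that moment; what a row does not reach only later rows make up. A row lasts 1/8 s, in which the tool goes at most 62.5 mm and 10.7 degrees, less where a joint would pass 70% of its speed; a pose out of reach is approached as far as the arm can. A call with a number of a shift or a turn outside -1 to 1 is refused whole. A call with a gripper value outside its range is refused whole. The fingers move at their own pace and stop on an object; "newtons" is the grip in N (left out, the last holds). Time passes only in rows, so rows that repeat a pose let the fingers close. It gives the time, the measured TCP pose, the force and the opening at its end, in the units of the state.
- sensors.state(): the state, without advancing time (a new reading comes with each control period).
- cams.snapshot(name): name is "scene" or "top"; returns a dict with "pixels" (384x512x3 uint8, red, green, blue), "fovy" (degrees; the focal length in pixels is half the picture's height over the tangent of half this angle, whatever the lens; pixels are square), "cx", "cy" (the principal point, pixels), "eye" and "rotation" of the camera in the world. Camera axes: x right, y down, z forward; pixel columns grow to the right and rows downward; lengths in m; the calibration is good to about 2 mm. A picture is of the moment at which its call begins. There is no depth.
- sign_off(): hands the job in, once; it reports no verdict.
The state is a dict: "clock": time; "q": joint angles; "qvel": joint speeds; "joint_efforts": joint torques, N m; "position": TCP position; "orientation": TCP orientation; "ft_force": force on the tool from outside, world axes, zero at the start; "ft_torque": the same for the moment, N m; "grip_width": opening from 0.0 (shut) to 1.0 (fully open).
Only numpy, scipy, OpenCV 4.12 (cv2) and the standard library are available. Lean on these libraries where they do the work, as an engineer would, in place of code of your own. Each camera call takes 0.05 s, during which the arm holds its last target. There are 200 camera calls.

### The job

One of the three loose bamboo lids on the counter fits the open amber jar on the turntable. Put that lid over the jar's neck and screw it clockwise (seen from above) until it is fully home against its stop, then let go. The other two lids should end up lying on the counter.

Things in the scene. Friction and masses are not known exactly. Their poses are not given: they have to be found in the camera images.
- jar_rim (a point): Mouth centre of the open amber jar (fixed, like the turntable). Its neck, 54 mm in diameter, tapered to 40 at the rim, rises 26 mm above the flat shoulder. Two steel tabs stick out along x and -x, 74 mm across. A fitting lid drops onto the shoulder with its bar 75 (45 to 120) degrees anticlockwise of x, then turns clockwise, lugs under tabs (5 mm play), to stops: home with bar along x. z up.
- lid_a_center (a point): Centre of a bamboo lid 116 mm in diameter, open side down on the counter. The lid is 63 mm high: a cap of 33 mm and on top, through the centre, a finger bar 44 long (along x), 16 thick, 30 high. The point is 31.5 mm above the bottom edge. Two lugs inside the bottom edge, at x and -x: gap between them 90 mm; inside diameter 110. z up. A half turn makes no difference. 0.13 kg.
- lid_b_center (a point): Centre of a bamboo lid 92 mm in diameter, gap between its lugs 68 mm, inside diameter 86 mm; else like lid_a: same heights, same bar along x, origin 31.5 mm above the bottom edge. About 0.10 kg.
- lid_c_center (a point): Centre of a bamboo lid 68 mm in diameter, gap between its lugs 48 mm, inside diameter 62 mm; else like lid_a: same heights, same bar along x, origin 31.5 mm above the bottom edge. 0.07 kg.
Not all that is in view belongs to the job. What is shaped like the part that bears lid_b_center but blue is not meant. Leave any green look-alike of the part that bears lid_c_center alone.

How it is judged:
By the outcome, as a careful person would: the job done as asked, in the order asked, and still so for the second after the job is handed in, with the robot touching nothing.
It also fails if it takes over 43 s, if anything falls off the work surface, if the arm or the gripper's body presses on something with over 40 N, if the wrist force passes 120 N, or if a joint passes its speed limit or range.

## Working session

There is one attempt and no reset: what is moved stays moved. The work goes in short steps, Python scripts to look and compute and a tool call to move; the robot and the scene stay as the last step left them, time stands still between calls to the robot, and variables do not carry over. Pictures are saved under pics/ and viewed, about 8 in all and at most 12, crops included, and the job is handed in when it is done.

Besides the shell and the picture viewer there is one more tool, called after ">>>" by a JSON object that holds its "fn" and its "kwargs", one argument or row to a line. play_rows: Moves the arm, as the interface text tells. Scaled input: -1 to 1 covers 800 mm each way for a shift and 45 degrees each way for a turn. Its arguments: {"type":"object","properties":{"commands":{"type":"array","items":{"type":"object","properties":{"slide":{"type":"array","items":{"type":"number","minimum":-1,"maximum":1}},"turn":{"type":"number","minimum":-1,"maximum":1},"grip":{"type":"number"}}}},"newtons":{"type":"number"}},"required":["commands"]}

```bash
mkdir -p pics
cat > h.py <<'E'
import numpy as np, cv2, pickle
from station import sensors, cams
def snap(name,fn):
    s=cams.snapshot(name); cv2.imwrite('pics/'+fn+'.png',s['pixels'][:,:,::-1]); pickle.dump(s,open(fn+'.pkl','wb')); return s
def f(s): return s['pixels'].shape[0]/2/np.tan(np.radians(s['fovy'])/2)
def ray(s,u,v):
    d=np.array([(u-s['cx'])/f(s),(v-s['cy'])/f(s),1]); return np.array(s['rotation'])@d
def at(s,u,v,z):
    d=ray(s,u,v);e=np.array(s['eye']); return e+d*(z-e[2])/d[2]
def proj(s,p):
    c=np.array(s['rotation']).T@(np.array(p)-s['eye']); return c[:2]/c[2]*f(s)+[s['cx'],s['cy']]
E
python3 - <<'E'
from h import *
for n in('scene','top'):
    s=snap(n,n+'0'); print(n,s['fovy'],s['cx'],s['cy'],s['eye'],np.round(s['rotation'],3).tolist())
a=cv2.imread('pics/top0.png');cv2.imwrite('pics/top0b.png',cv2.resize(a,(800,600),interpolation=cv2.INTER_CUBIC))
print(sensors.state())
E
```

```text
scene 43.03679747753084 251.8234655606031 185.83081338389505 [1.24901399 0.08218755 0.83257761] [[-0.215, 0.652, -0.727], [0.977, 0.141, -0.162], [-0.003, -0.745, -0.667]]
top 55.08072508907758 257.1317437735556 198.2047500583474 [ 0.37008402 -0.08336366  0.81096881] [[-0.013, -0.989, 0.144], [-1.0, 0.009, -0.029], [0.028, -0.145, -0.989]]
{'clock': 0.1, 'q': array([-1.14779148e+00,  1.16430702e-01,  1.44219119e+00,  1.73939816e-05,
        1.58400274e+00, -3.77945255e-02]), 'qvel': array([ 0.0006159 ,  0.00067435, -0.00281146,  0.00103663, -0.00191426,
        0.00015944]), 'joint_efforts': array([ 2.43410817e-03, -7.33663988e+01, -6.33788323e+01, -8.69463111e-05,
        5.16638029e-03, -3.34225183e-05]), 'position': array([ 0.30008755, -0.60446201,  0.25264544]), 'orientation': array([[-4.07770575e-04,  8.95697243e-01,  4.44664236e-01],
       [ 9.48160236e-04,  4.44664419e-01, -8.95696743e-01],
       [-9.99999467e-01,  5.63741715e-05, -1.03058558e-03]]), 'ft_force': array([ 0.17777833,  0.04376778, -0.25964397]), 'ft_torque': array([0.00792913, 0.02827186, 0.03209557]), 'grip_width': 0.9985205027281825}
```

View pics/top0b.png

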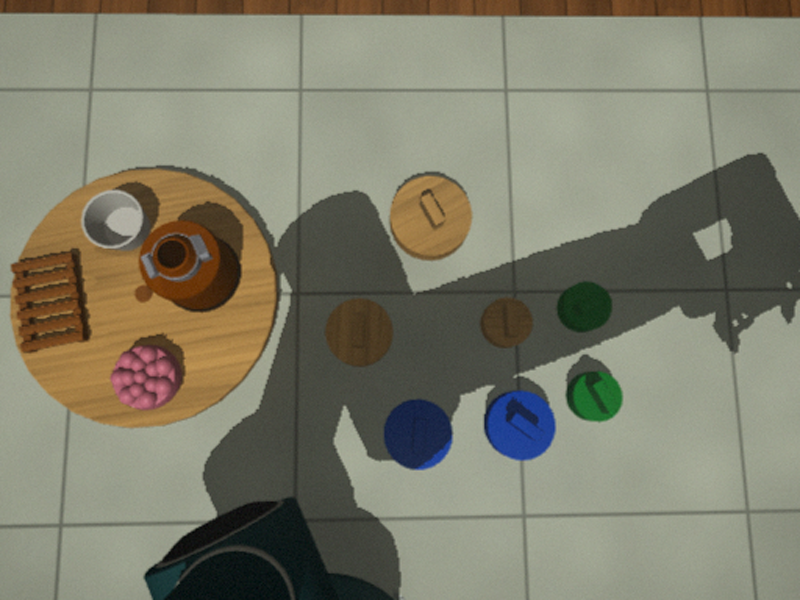

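View pics/scene0.png

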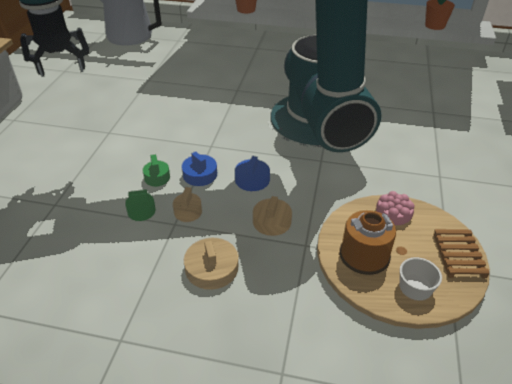

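Bamboo lids (top view, 800 px): large (430,215), medium (360,331), small (507,322). The blue and green ones are decoys. The fitting lid needs a lug gap between 54 and 74 mm and an inside diameter over 74 mm. Only lid_b (68/86), the medium one at (360,331), meets both. I'll enlarge it and the jar in both views.

Run:
```python
from h import *
t=cv2.imread('pics/top0.png');s=cv2.imread('pics/scene0.png')
g=lambda a,x,y,w,h,k:cv2.resize(a[y:y+h,x:x+w],None,fx=k,fy=k,interpolation=cv2.INTER_CUBIC)
A=g(t,80,125,66,50,6); B=cv2.convertScaleAbs(g(t,200,187,66,50,6),alpha=1.8)
C=g(s,330,200,66,50,6); D=cv2.convertScaleAbs(g(s,240,190,66,50,6),alpha=1.6)
cv2.imwrite('pics/m1.png',np.vstack([np.hstack([A,B]),np.hstack([C,D])]))
```

```text
(no output)
```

View pics/m1.png

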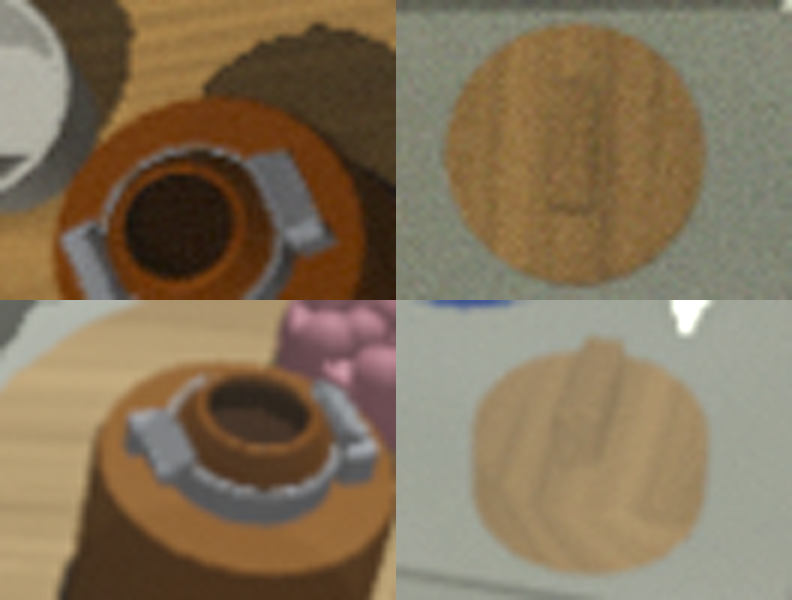

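```bash
cat >> h.py <<'E'
def circ(x,y,z,r): a=np.linspace(0,2*np.pi,60); return np.c_[x+r*np.cos(a),y+r*np.sin(a),0*a+z]
def box(x,y,z0,z1,yaw,L,W):
    c,s=np.cos(yaw),np.sin(yaw); P=np.array([[1,1],[-1,1],[-1,-1],[1,-1],[1,1]])*[L/2,W/2]
    return [np.c_[x+P[:,0]*c-P[:,1]*s,y+P[:,0]*s+P[:,1]*c,0*P[:,0]+z] for z in(z0,z1)]
def lid(x,y,z,yaw,D): return [circ(x,y,z,D/2),circ(x,y,z+.033,D/2)]+box(x,y,z+.033,z+.063,yaw,.044,.016)
def over(s,x0,y0,w,h,k,lines,gain=1):
    im=cv2.resize(s['pixels'][y0:y0+h,x0:x0+w,::-1],None,fx=k,fy=k,interpolation=cv2.INTER_CUBIC); im=cv2.convertScaleAbs(im,alpha=gain)
    for l in lines:
        p=np.array([(proj(s,q)-[x0,y0]+.5)*k for q in l]).astype(np.int32); cv2.polylines(im,[p],False,(255,255,0),1)
    return im
def pair(L):
    S=[]
    for s,u,v in L:
        d=ray(s,u,v);d/=np.linalg.norm(d);S.append((np.eye(3)-np.outer(d,d),np.array(s['eye'])))
    A=sum(a for a,_ in S);X=np.linalg.solve(A,sum(a@e for a,e in S)); return X,[np.linalg.norm(a@(X-e)) for a,e in S]
E
python3 - <<'E'
from h import *
t=pickle.load(open('top0.pkl','rb'));s=pickle.load(open('scene0.pkl','rb'))
c=lambda x,y,x0,y0:((x+.5)/6-.5+x0,(y+.5)/6-.5+y0)
J,r=pair([(t,*c(177,226,80,125)),(s,*c(261,110,330,200))]);print('jar',J,r)
p1=at(t,*c(290,152,80,125),J[2]-.012);p2=at(t,*c(328,232,80,125),J[2]-.012);e=p2-p1;yaw=np.arctan2(e[1],e[0])+np.pi/2;print('tabyaw',np.degrees(yaw),e)
C=at(t,*c(178.5,153,200,187),.025);print('lid cap',C,43.8*.79/f(t))
a=at(t,*c(182,77,200,187),.063);b=at(t,*c(177,210,200,187),.063);print('bar',a,b,(a+b)/2,np.linalg.norm(a-b));d=a-b;ly=np.arctan2(d[1],d[0]);print(np.degrees(ly))
for n,u,v in(('a',430,215),('c',507,322)):print(n,at(t,u/1.5625,v/1.5625,.033))
LL=lid(C[0],C[1],0,ly,.092)
JL=[circ(J[0],J[1],J[2],.02),circ(J[0],J[1],J[2]-.026,.027)]+box(J[0],J[1],J[2]-.012,J[2]-.016,yaw,.074,.02)
cv2.imwrite('pics/m2.png',np.vstack([np.hstack([over(t,80,125,66,50,6,JL),over(t,200,187,66,50,6,LL,1.8)]),np.hstack([over(s,330,200,66,50,6,JL),over(s,240,190,66,50,6,LL,1.6)])]))
E
```

```text
jar [0.5373573  0.1693103  0.14117651] [np.float64(0.0001005727475272576), np.float64(0.00010057274752719166)]
tabyaw -63.7695893537742 [-2.59050263e-02 -1.27639362e-02  1.11022302e-16]
lid cap [ 0.45535566 -0.04662878  0.025     ] 0.09397736316089711
bar [ 0.47730387 -0.04965127  0.063     ] [ 0.43184753 -0.0478583   0.063     ] [ 0.4545757  -0.04875478  0.063     ] 0.045491691204361986
-2.258794388112735
a [ 0.61759623 -0.14770504  0.033     ]
c [ 0.46537497 -0.25033154  0.033     ]
```

View pics/m2.png

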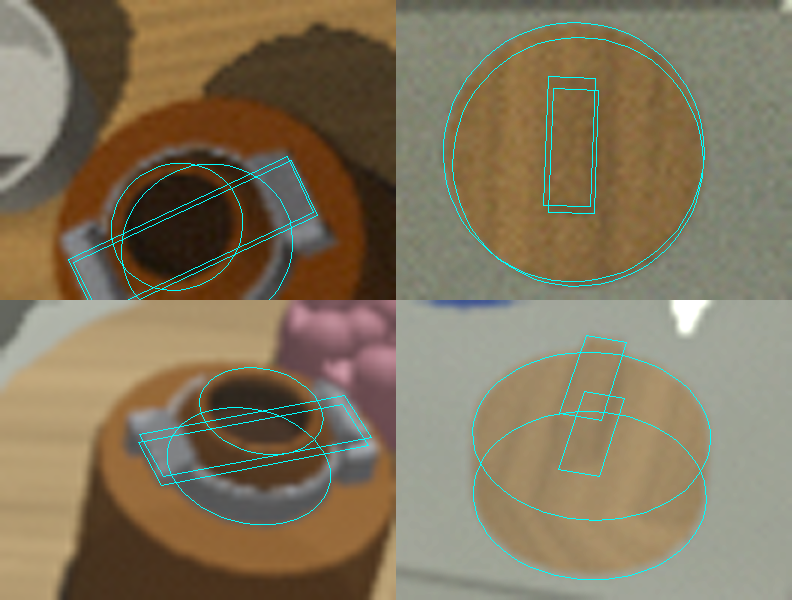

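The overlay fits lid_b: its diameter measures 94 mm against 92, its bar 45 mm against 44, and it is bamboo, not blue. It lies at (0.455, -0.047) with the bar at about -2°. The jar rim is at (0.537, 0.169, 0.141), with the tab axis at about -64°, within reach. I'll go above the lid, turning counterclockwise so joint 6 has room for the screwing.

>>> {"fn": "play_rows", "kwargs": {
  "commands": [
    {"slide":[0,0.484,-0.538],"turn":-1,"grip":-1},
    {"slide":[0,0.484,-0.538],"turn":-1,"grip":-1},
    {"slide":[0,0.484,-0.538],"turn":-1,"grip":-1},
    {"slide":[0,0.484,-0.538],"turn":-1,"grip":-1},
    {"slide":[0,0.484,-0.538],"turn":-1,"grip":-1},
    {"slide":[0,0.484,-0.538],"turn":-1,"grip":-1},
    {"slide":[0,0.484,-0.538],"turn":-1,"grip":-1},
    {"slide":[0,0.484,-0.538],"turn":-1,"grip":-1},
    {"slide":[0,0.484,-0.538],"turn":-1,"grip":-1},
    {"slide":[0,0.484,-0.538],"turn":-1,"grip":-1},
    {"slide":[0,0.484,-0.538],"turn":-1,"grip":-1},
    {"slide":[0,0.484,-0.538],"turn":-1,"grip":-1},
    {"slide":[0,0.484,-0.538],"turn":-1,"grip":-1},
    {"slide":[0,0.484,-0.538],"turn":-1,"grip":-1}
  ]
}}

```text
clock: 1.85
position: [0.4555, -0.0477, 0.2533]
orientation: [[-0.0, 0.32, 0.947], [-0.0, 0.947, -0.32], [-1.0, -0.0, -0.0]]
ft_force: [-0.5, 0.6, -0.4]
grip_width: 1.003
```

>>> {"fn": "play_rows", "kwargs": {
  "commands": [
    {"slide":[0,0,0],"turn":-1},
    {"slide":[0,0,0],"turn":-1},
    {"slide":[0,0,0],"turn":-1},
    {"slide":[0,0,0],"turn":-1},
    {"slide":[0,0,0],"turn":-1}
  ]
}}

```text
invalid input
```

>>> {"fn": "play_rows", "kwargs": {
  "commands": [
    {"slide":[0,0,0],"turn":-1},
    {"slide":[0,0,0],"turn":-1},
    {"slide":[0,0,0],"turn":-1},
    {"slide":[0,0,0],"turn":-1},
    {"slide":[0,0,0],"turn":-1}
  ]
}}

```text
invalid input
```

>>> {"fn": "play_rows", "kwargs": {
  "commands": [
    {"slide":[0.15,0,0],"turn":-0.36},
    {"slide":[0.15,0,0],"turn":-0.36},
    {"slide":[0.15,0,0],"turn":-0.36},
    {"slide":[0.15,0,0],"turn":-0.36},
    {"slide":[0.15,0,0],"turn":-0.36}
  ]
}}

```text
invalid input
```

>>> {"fn": "play_rows", "kwargs": {
  "commands": [
    {"slide":[0,0,0],"turn":-1,"grip":-1},
    {"slide":[0,0,0],"turn":-1,"grip":-1},
    {"slide":[0,0,0],"turn":-1,"grip":-1},
    {"slide":[0,0,0],"turn":-1,"grip":-1},
    {"slide":[0,0,0],"turn":-1,"grip":-1}
  ]
}}

```text
clock: 2.48
position: [0.4555, -0.0473, 0.2533]
orientation: [[0.0, -0.445, 0.896], [-0.0, 0.896, 0.445], [-1.0, -0.0, 0.0]]
ft_force: [-0.5, -0.4, 0.1]
grip_width: 1.001
```

>>> {"fn": "play_rows", "kwargs": {
  "commands": [
    {"slide":[0,0,0],"turn":-1,"grip":-1},
    {"slide":[0,0,0],"turn":-1,"grip":-1},
    {"slide":[0,0,0],"turn":-1,"grip":-1},
    {"slide":[0,0,0],"turn":-1,"grip":-1},
    {"slide":[0,0,0],"turn":-1,"grip":-1}
  ]
}}

```text
clock: 3.1
position: [0.4555, -0.0471, 0.2533]
orientation: [[-0.0, -0.947, 0.321], [-0.0, 0.321, 0.947], [-1.0, 0.0, -0.0]]
ft_force: [0.9, 0.0, 0.1]
grip_width: 1.002
```

>>> {"fn": "play_rows", "kwargs": {
  "commands": [
    {"slide":[0.15,0,0],"turn":-0.36,"grip":-1},
    {"slide":[0.15,0,0],"turn":-0.36,"grip":-1},
    {"slide":[0.15,0,0],"turn":-0.36,"grip":-1},
    {"slide":[0.15,0,0],"turn":-0.36,"grip":-1},
    {"slide":[0.15,0,0],"turn":-0.36,"grip":-1}
  ]
}}

```text
clock: 3.72
position: [0.4567, -0.0471, 0.136]
orientation: [[0.004, -0.999, 0.044], [-0.001, 0.044, 0.999], [-1.0, -0.004, -0.0]]
ft_force: [-0.8, 0.4, 0.2]
grip_width: 1.001
```

>>> {"fn": "play_rows", "kwargs": {
  "commands": [
    {"slide":[0.05,0,0],"turn":0,"grip":-1},
    {"slide":[0.091,0,0],"turn":0,"grip":-1},
    {"slide":[0.091,0,0],"turn":0,"grip":-1},
    {"slide":[0.091,0,0],"turn":0,"grip":1},
    {"slide":[0.091,0,0],"turn":0,"grip":1},
    {"slide":[0.091,0,0],"turn":0,"grip":1},
    {"slide":[0.091,0,0],"turn":0,"grip":1},
    {"slide":[0.091,0,0],"turn":0,"grip":1},
    {"slide":[0.091,0,0],"turn":0,"grip":1},
    {"slide":[0.091,0,0],"turn":0,"grip":1},
    {"slide":[0.091,0,0],"turn":0,"grip":1}
  ],
  "newtons": 60
}}

```text
clock: 5.1
position: [0.456, -0.0469, 0.0612]
orientation: [[0.001, -0.999, 0.042], [-0.0, 0.042, 0.999], [-1.0, -0.001, -0.0]]
ft_force: [-0.1, 0.9, 6.4]
grip_width: 0.173
```

>>> {"fn": "play_rows", "kwargs": {
  "commands": [
    {"slide":[-0.05,0,0],"turn":0,"grip":1},
    {"slide":[-0.12,0,0],"turn":0,"grip":1},
    {"slide":[-0.19,0,0],"turn":0,"grip":1},
    {"slide":[-0.225,0,0],"turn":0,"grip":1},
    {"slide":[-0.225,0,0],"turn":0,"grip":1},
    {"slide":[-0.225,-0.015,0.045],"turn":-0.05,"grip":1},
    {"slide":[-0.225,-0.03,0.09],"turn":-0.1,"grip":1},
    {"slide":[-0.225,-0.045,0.14],"turn":-0.15,"grip":1},
    {"slide":[-0.225,-0.06,0.185],"turn":-0.2,"grip":1},
    {"slide":[-0.225,-0.075,0.23],"turn":-0.25,"grip":1},
    {"slide":[-0.225,-0.085,0.26],"turn":-0.3,"grip":1},
    {"slide":[-0.225,-0.09,0.274],"turn":-0.3,"grip":1},
    {"slide":[-0.225,-0.09,0.274],"turn":-0.3,"grip":1},
    {"slide":[-0.225,-0.09,0.274],"turn":-0.3,"grip":1}
  ]
}}

```text
clock: 6.85
position: [0.5365, 0.1683, 0.2402]
orientation: [[-0.0, -0.981, -0.191], [-0.0, -0.191, 0.981], [-1.0, 0.0, -0.0]]
ft_force: [0.3, -0.3, -1.2]
grip_width: 0.174
```

Run:
```python
from h import *
t=snap('top','top1');s=snap('scene','scene1');st=sensors.state();p=st['position'];z=st['orientation'][:,2];print(p,st['grip_width'],st['ft_force'])
yaw=np.arctan2(z[1],z[0])-np.pi/2;print(np.degrees(yaw))
J=(.5374,.1693,.1412);jy=np.radians(-63.8)
LL=lid(p[0],p[1],p[2]-.0612,yaw,.092)+[circ(J[0],J[1],J[2]-.026,.027)]+box(J[0],J[1],J[2]-.011,J[2]-.015,jy,.074,.028)
cv2.imwrite('pics/m3.png',np.hstack([over(t,70,115,96,100,4,LL,1.3),over(s,320,140,96,100,4,LL)]))
```

```text
[0.53652215 0.16828238 0.24055768] 0.17468401564428573 [-0.24337805 -0.09973381 -1.00872613]
11.036160343794432
```

View pics/m3.png

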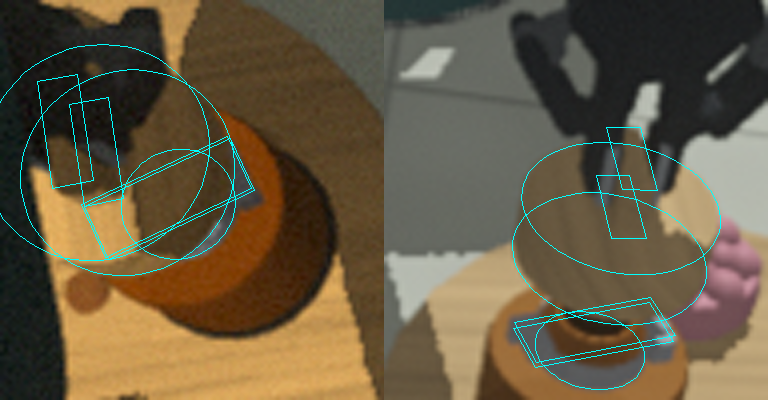

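>>> {"fn": "play_rows", "kwargs": {
  "commands": [
    {"slide":[0,-0.002,0.001],"turn":0,"grip":1},
    {"slide":[0.025,-0.002,0.001],"turn":0,"grip":1},
    {"slide":[0.04,-0.002,0.001],"turn":0,"grip":1},
    {"slide":[0.05,-0.002,0.001],"turn":0,"grip":1},
    {"slide":[0.06,-0.002,0.001],"turn":0,"grip":1},
    {"slide":[0.07,-0.002,0.001],"turn":0,"grip":1},
    {"slide":[0.07,-0.002,0.001],"turn":0,"grip":1}
  ]
}}

```text
clock: 7.82
position: [0.5379, 0.1701, 0.1839]
orientation: [[-0.001, -0.981, -0.193], [-0.0, -0.193, 0.981], [-1.0, 0.001, -0.0]]
ft_force: [0.8, -0.2, -1.0]
grip_width: 0.173
```

>>> {"fn": "play_rows", "kwargs": {
  "commands": [
    {"slide":[0.002,0,0],"turn":0,"grip":1},
    {"slide":[0.004,0,0],"turn":0,"grip":1},
    {"slide":[0.006,0,0],"turn":0,"grip":1},
    {"slide":[0.008,0,0],"turn":0,"grip":1},
    {"slide":[0.008,0,0],"turn":0,"grip":1}
  ]
}}

```text
clock: 8.45
position: [0.5381, 0.1701, 0.178]
orientation: [[-0.0, -0.981, -0.193], [-0.0, -0.193, 0.981], [-1.0, 0.0, 0.0]]
ft_force: [0.0, 0.2, -1.2]
grip_width: 0.176
```

No contact yet, and the lid is well down over the neck. I'll creep down until I feel the shoulder.

>>> {"fn": "play_rows", "kwargs": {
  "commands": [
    {"slide":[0.0015,0,0],"turn":0,"grip":1},
    {"slide":[0.003,0,0],"turn":0,"grip":1},
    {"slide":[0.003,0,0],"turn":0,"grip":1}
  ]
}}

```text
clock: 8.82
position: [0.5381, 0.1702, 0.1762]
orientation: [[0.0, -0.981, -0.193], [0.0, -0.193, 0.981], [-1.0, -0.0, 0.0]]
ft_force: [-3.0, -0.8, 5.7]
grip_width: 0.171
```

>>> {"fn": "play_rows", "kwargs": {
  "commands": [
    {"slide":[0.001,0,0],"turn":0,"grip":1},
    {"slide":[0.002,0,0],"turn":0,"grip":1},
    {"slide":[0.002,0,0],"turn":0,"grip":1}
  ]
}}

```text
clock: 9.2
position: [0.5382, 0.1702, 0.1762]
orientation: [[0.001, -0.981, -0.193], [0.0, -0.193, 0.981], [-1.0, -0.001, 0.0]]
ft_force: [-10.7, -3.4, 19.4]
grip_width: 0.176
```

>>> {"fn": "play_rows", "kwargs": {
  "commands": [
    {"slide":[-0.0035,0,0],"turn":0,"grip":1},
    {"slide":[-0.0035,0,0],"turn":0.1,"grip":1},
    {"slide":[-0.0035,0,0],"turn":0.2,"grip":1},
    {"slide":[-0.0035,0,0],"turn":0.3,"grip":1},
    {"slide":[-0.0035,0,0],"turn":0.4,"grip":1},
    {"slide":[-0.0035,0,0],"turn":0.5,"grip":1},
    {"slide":[-0.0035,0,0],"turn":0.6,"grip":1},
    {"slide":[-0.0035,0,0],"turn":0.6,"grip":1}
  ]
}}

```text
clock: 10.2
position: [0.5381, 0.1702, 0.1766]
orientation: [[-0.0, -0.962, 0.274], [-0.0, 0.274, 0.962], [-1.0, 0.0, -0.0]]
ft_force: [0.6, -0.7, -0.9]
grip_width: 0.177
```

```bash
python3 -c "
from h import *
s=sensors.state();print(s['position'],s['ft_force'],s['ft_torque'],s['grip_width'],s['q'])"
```

```text
[0.53807377 0.17017368 0.17660265] [ 0.57642599 -0.66099834 -0.92143102] [ 0.00325516 -0.01621116 -0.07424066] 0.17657641524659545 [ 2.61090579e-01 -9.43061618e-02  1.77831494e+00  4.14276645e-05
  1.45788011e+00 -1.03266296e+00]
```

>>> {"fn": "play_rows", "kwargs": {
  "commands": [
    {"slide":[0,0,0],"turn":0.12,"grip":1},
    {"slide":[0,0,0],"turn":0.24,"grip":1},
    {"slide":[0,0,0],"turn":0.36,"grip":1},
    {"slide":[0,0,0],"turn":0.48,"grip":1},
    {"slide":[0,0,0],"turn":0.6,"grip":1},
    {"slide":[0,0,0],"turn":0.72,"grip":1},
    {"slide":[0,0,0],"turn":0.84,"grip":1},
    {"slide":[0,0,0],"turn":0.9,"grip":1},
    {"slide":[0,0,0],"turn":0.9,"grip":1}
  ]
}}

```text
clock: 11.32
position: [0.5383, 0.1697, 0.1768]
orientation: [[0.0, -0.555, 0.832], [-0.001, 0.832, 0.555], [-1.0, -0.001, -0.0]]
ft_force: [1.7, -5.0, -0.4]
grip_width: 0.175
```

>>> {"fn": "play_rows", "kwargs": {
  "commands": [
    {"slide":[0,0,0],"turn":0.04,"grip":1},
    {"slide":[0,0,0],"turn":0.08,"grip":1},
    {"slide":[0,0,0],"turn":0.12,"grip":1},
    {"slide":[0,0,0],"turn":0.16,"grip":1},
    {"slide":[0,0,0],"turn":0.16,"grip":1}
  ]
}}

```text
clock: 11.95
position: [0.5382, 0.1697, 0.1768]
orientation: [[0.0, -0.446, 0.895], [-0.001, 0.895, 0.446], [-1.0, -0.001, -0.0]]
ft_force: [2.1, -5.1, -0.8]
grip_width: 0.173
```

```bash
python3 -c "
from h import *
s=sensors.state();z=s['orientation'][:,2];print(s['position'],s['ft_force'],s['ft_torque'],s['grip_width'],np.degrees(np.arctan2(z[1],z[0]))-90)"
```

```text
[0.53820195 0.16974626 0.17684014] [ 2.13542411 -5.11737274 -0.76766635] [-1.09265882 -0.26094462  0.00717423] 0.17274020587045266 -63.523241832178286
```

>>> {"fn": "play_rows", "kwargs": {
  "commands": [
    {"slide":[0,0,0],"turn":0.03,"grip":1},
    {"slide":[0,0,0],"turn":0.06,"grip":1},
    {"slide":[0,0,0],"turn":0.09,"grip":1},
    {"slide":[0,0,0],"turn":0.09,"grip":1}
  ]
}}

```text
clock: 12.45
position: [0.5379, 0.1698, 0.1767]
orientation: [[-0.001, -0.383, 0.924], [-0.001, 0.924, 0.383], [-1.0, -0.001, -0.001]]
ft_force: [0.3, -5.6, -1.3]
grip_width: 0.17
```

```bash
python3 -c "
from h import *
s=sensors.state();z=s['orientation'][:,2];print(s['position'],s['ft_force'],s['ft_torque'],s['grip_width'],np.degrees(np.arctan2(z[1],z[0]))-90)"
```

```text
[0.53793112 0.16980726 0.17667167] [ 0.250555   -5.55908581 -1.29023765] [-1.02958651  0.10745069  1.14088836] 0.16968277838510423 -67.5021580363121
```

Torque about z jumped from 0.01 to 1.14 N m, which means the stop is reached. One small extra push to confirm, then a look.

>>> {"fn": "play_rows", "kwargs": {
  "commands": [
    {"slide":[0,0,0],"turn":0.03,"grip":1},
    {"slide":[0,0,0],"turn":0.06,"grip":1},
    {"slide":[0,0,0],"turn":0.06,"grip":1}
  ]
}}

```text
clock: 12.82
position: [0.5379, 0.1697, 0.1768]
orientation: [[-0.001, -0.338, 0.941], [-0.001, 0.941, 0.338], [-1.0, -0.001, -0.001]]
ft_force: [-1.8, -7.6, 1.7]
grip_width: 0.17
```

```bash
python3 -c "
from h import *
s=sensors.state();z=s['orientation'][:,2];print(s['position'],s['ft_force'],s['ft_torque'],s['grip_width'],np.degrees(np.arctan2(z[1],z[0]))-90)"
```

```text
[0.53786846 0.16974316 0.17679573] [-1.79932452 -7.63880751  1.734423  ] [-1.12662635  0.4820658   1.11405642] 0.1697382096404254 -70.22910254247472
```

>>> {"fn": "play_rows", "kwargs": {
  "commands": [
    {"slide":[0,0,0],"turn":0,"grip":1},
    {"slide":[0,0,0],"turn":0.03,"grip":1},
    {"slide":[0,0,0],"turn":0.06,"grip":1},
    {"slide":[0,0,0],"turn":0.06,"grip":1}
  ],
  "newtons": 110
}}

```text
clock: 13.32
position: [0.5378, 0.17, 0.1767]
orientation: [[-0.001, -0.295, 0.956], [-0.001, 0.956, 0.295], [-1.0, -0.001, -0.001]]
ft_force: [-2.7, -5.3, 0.6]
grip_width: 0.163
```

Run:
```python
from h import *
s=sensors.state();zz=s['orientation'][:,2];y=np.arctan2(zz[1],zz[0])-np.pi/2;print(s['position'],s['ft_force'],s['ft_torque'],s['grip_width'],np.degrees(y))
a=snap('top','top2');b=snap('scene','scene2');p=s['position']
J=(.5379,.1697,.1412)
LL=lid(J[0],J[1],.115,np.radians(-66),.092)
cv2.imwrite('pics/m4.png',np.vstack([np.hstack([over(a,75,105,66,50,6,LL,1.3),over(b,340,175,66,50,6,LL)]),np.hstack([over(a,75,105,66,50,6,[],1.3),over(b,340,175,66,50,6,[])])]))
```

```text
[0.53780345 0.16999337 0.17674147] [-2.74559722 -5.32547948  0.63723887] [-0.81342022  0.47854173  2.4384213 ] 0.16348151202062425 -72.8620874531761
```

View pics/m4.png

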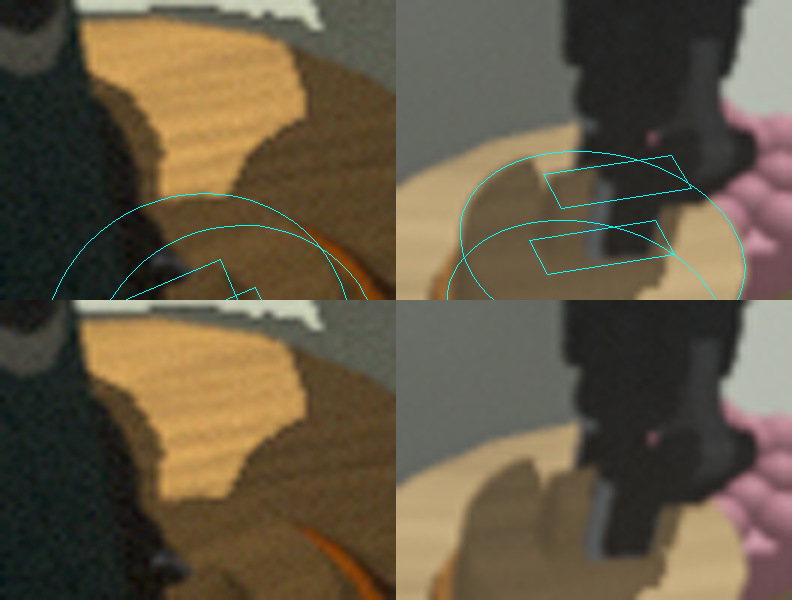

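The torque limit scales with grip force (1.1 N m at 60 N, 2.4 N m at 110 N). The lid is therefore hard against its stop and the pads are slipping. I'll release, rise and check.

>>> {"fn": "play_rows", "kwargs": {
  "commands": [
    {"slide":[0,0,0],"turn":0,"grip":0},
    {"slide":[0,0,0],"turn":0,"grip":0},
    {"slide":[0,0,0],"turn":0,"grip":0},
    {"slide":[0,0,0],"turn":0,"grip":0},
    {"slide":[-0.03,0,0],"turn":0,"grip":0},
    {"slide":[-0.08,0,0],"turn":0,"grip":0},
    {"slide":[-0.14,0,0],"turn":0,"grip":0},
    {"slide":[-0.14,0,0],"turn":0,"grip":0}
  ]
}}

```text
clock: 14.42
position: [0.5389, 0.1704, 0.2932]
orientation: [[0.006, -0.292, 0.957], [0.002, 0.957, 0.292], [-1.0, -0.0, 0.006]]
ft_force: [0.5, 0.1, -0.5]
grip_width: 0.501
```

>>> {"fn": "play_rows", "kwargs": {
  "commands": [
    {"slide":[0,0.07,-0.07],"turn":0,"grip":0},
    {"slide":[0,0.14,-0.14],"turn":0,"grip":0},
    {"slide":[0,0.2,-0.2],"turn":0,"grip":0},
    {"slide":[0,0.25,-0.25],"turn":0,"grip":0},
    {"slide":[0,0.25,-0.25],"turn":0,"grip":0},
    {"slide":[0,0.25,-0.25],"turn":0,"grip":0}
  ]
}}

```text
clock: 15.18
position: [0.2869, 0.3039, 0.2886]
orientation: [[0.0, -0.295, 0.956], [0.0, 0.956, 0.295], [-1.0, 0.0, 0.0]]
ft_force: [-0.6, -0.1, -0.1]
grip_width: 0.497
```

Run:
```python
from h import *
s=sensors.state();print(s['position'],s['ft_force'])
a=snap('top','top3');b=snap('scene','scene3')
J=(.5379,.1697)
LL=lid(J[0],J[1],.115,np.radians(-64),.092)
cv2.imwrite('pics/m5.png',np.vstack([np.hstack([over(a,75,125,66,50,6,LL,1.3),over(b,340,190,66,50,6,LL)]),np.hstack([over(a,75,125,66,50,6,[],1.3),over(b,340,190,66,50,6,[])])]))
```

```text
[0.28687399 0.30391307 0.28860587] [-0.59888057 -0.10798291 -0.09754328]
```

View pics/m5.png

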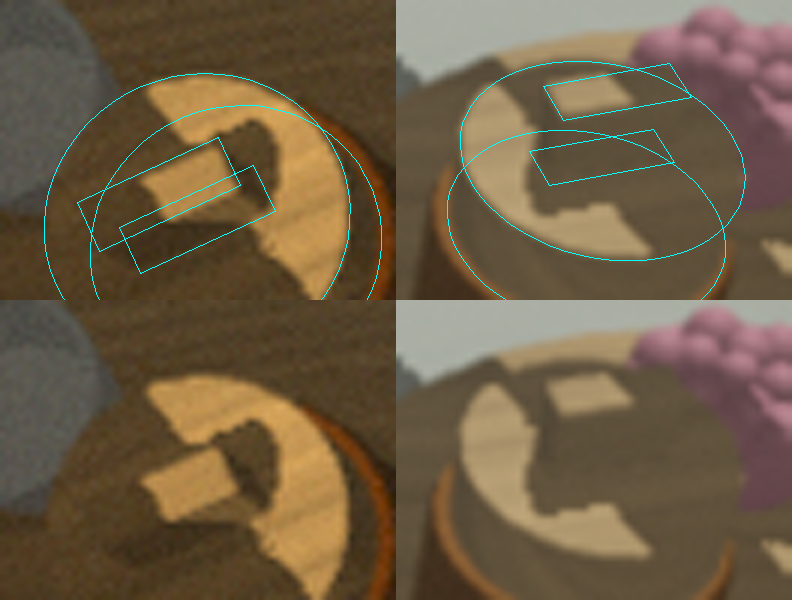

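The lid lies flat at the seated height. Its bar is in line with the -64° overlay, which is the tab axis. A last look at the whole counter, then sign off.

View pics/scene3.png

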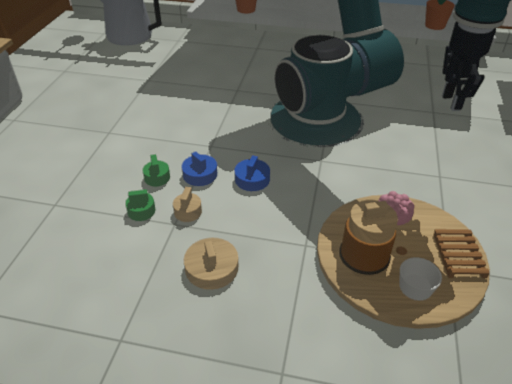

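The scene view shows lid_b on the jar at about (372,225). lid_a (211,262), lid_c (187,207) and the decoys are where they were, and the gripper is clear of everything.

```bash
python3 -c "
from station import sign_off; print(sign_off())"
```

```text
the job is handed in; nothing more can be done
None
```

I put lid_b, the medium bamboo lid, on the jar, screwed it clockwise to its stop, let go and signed off at about 15 s of the 43 s limit. It was the only lid that fits: a lug gap of 68 mm (between 54 and 74) and an inside diameter of 86 mm (over 74).

- **Seating:** I lowered the lid about 75° anticlockwise of the tab axis and felt the shoulder where the pictures predicted, with up to 19 N at contact.
- **Stop:** The first rise in torque came between about -64° and -67°, where the tab axis measures about -64°. It then held at 1.1 N m with a 60 N grip and rose to 2.4 N m with 110 N, so the pads were slipping on the bar with the lid against its stop.
- **After release:** The pictures show the lid flat at the seated height with its bar along the tab axis at about -64°. The other two lids and the decoys have not moved, and the gripper is clear of everything.

The gripper over-turned to about -73° while the bar stayed at about -64°, which fits that slipping. None of the final checks disagreed. The bar's angle is read from pictures, so it is good to a few degrees.

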